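# Put the drive gear head into the marked notch

### The arm

A 7-joint arm with a two-finger parallel gripper is mounted at the origin on the work surface. World frame = base frame: x ahead of the robot, y to its left, z up, the work surface at z = 0. Lengths are in mm, angles in rad, forces in N, time in s.
With the tool pointing down it reaches from about 425 to 875 mm from the base axis. Payload 8.4 kg.
Tool frame: the origin (TCP) lies between the finger pads; the fingertips stand 22 mm ahead of it and the grasp point (between the pads) lies 3 mm ahead of it; z points along the fingers, y is the line along which they close (so a half turn about z gives the same grasp; the last joint's range is limited). The gripper opens to 85 mm and grips with 20 to 120 N. Pads are 22 mm wide; open, the fingers measure 114 mm over their backs; the gripper's body (76 mm by 85 mm) begins 54 mm behind the grasp point. The pads swing forward as they close: fully open they stand 13 mm farther back than shut.
Start: joints at [1.085, 0.333, 0.04, 1.465, -0.013, 1.343, -0.059], TCP at [245.173, -601.959, 253.308] pointing down, gripper open.
Joint ranges: [-2.58, 2.58], [-0.38, 2.09], [-1.3, 1.39], [0.25, 2.4], [-1.5, 4.64], [0.08, 2.09], [-2.65, 2.65]. Speed limits (rad/s): [2.22, 2.22, 2.79, 2.79, 3.14, 3.14, 3.14].

### API

Orientations are given as a rotation vector (axis times angle).
In Python, from workcell import arm, grab_frame gives the robot as it stands.
- The arm moves only by the shell command python3 -m inch 'ROWS' [FORCE]. ROWS is JSON, a list of rows, each a list of 7 numbers: the turn, a rotation vector about the tool's x, y, z in degrees, then the shift along the tool's x, y, z in cm, then the opening, from -1 (shut) to 1 (fully open). In form: [[ax, ay, az, tx, ty, tz, claw], ...]. A call has exactly 5 rows; each row is the pose to reach, as a shift and turn from the pose commanded when the call began, along the tool's axes at that moment; what a row does not reach only later rows make up. A row lasts 1/10 s, in which the tool goes at most 50 mm and 8.59 degrees, less where a joint would pass 70% of its speed; a pose out of reach is approached as far as the arm can. A call with a gripper value outside its range is refused whole. The fingers move at their own pace and stop on an object; FORCE is the grip in N (left out, the last holds). Time passes only in rows, so rows that repeat a pose let the fingers close, or fill a call up. It gives the time, the measured TCP pose, the force, the opening and the grip force at its end, in the units of the state.
- arm.observe(): the state, without advancing time (a new reading comes with each control period).
- grab_frame(name): name is "scene" or "top" or "wrist"; returns a dict with "img" (480x640x3 uint8, blue, green, red), "z_map" (480x640 float32, mm along the optical axis (not along the pixel's ray), 0 where there is no reading), "fx", "fy", "cx", "cy" (pixels), "view" (4x4, takes a point from world to camera coordinates). Camera axes: x right, y down, z forward; pixel columns grow to the right and rows downward; lengths in mm; the calibration is good to about 2 mm. A picture is of the moment at which its call begins.
- arm.close_job(): hands the job in; it is judged then, once.
The state is a dict: "time": time; "joint_positions": joint angles; "joint_velocities": joint speeds; "effort": joint torques, N m; "eef_pos": TCP position; "tcp_rot": TCP orientation; "contact_force": force on the tool from outside, world axes, zero at the start; "ft_torque": the same for the moment, N m; "grip_width": finger opening in mm; "grasp_force": force on a finger pad.
Only numpy, scipy, OpenCV 4.12 (cv2) and the standard library are available. Lean on these libraries where they do the work, as an engineer would, in place of code of your own. Each camera call takes 0.05 s, during which the arm holds its last target. There are 200 camera calls.

### The job

On this plastics-recycling bench stand two gear heads, and the one whose lever carries an upright cylindrical hand grip is out of gear. Throw that lever round into the notch that has the raised index pin beside it, so that it clicks in between the two ribs there and points at the pin, then let go of it. Leave the other gear head's ball-knob lever where it is.

Things in the scene. Friction and masses are not known exactly. Their poses are not given: they have to be found in the camera images.
- drive_lever: Lever to throw: level steel arm on a vertical pivot on a grey gear head (casing 200 x 210 mm, flat top 100 mm above the bench). Origin: on the pivot axis at the flat top's level; x along the arm to its tip (133 mm), roughly towards the robot; z up. Arm 12 mm thick, centre line 24 mm above the flat top. Turns 52 degrees each way from the plate's middle; stays put on the smooth middle part.
- drive_lever_grip (a point): Centre of this lever's hand grip: black upright cylinder 28 mm across, 110 mm from the pivot, from 28 to 92 mm above the flat top (centre 60). It takes about 4 to 8 N here to click over a rib; a spring then draws the lever to the notch's middle from anywhere between the rib crests. Pushed too far, it rides over the second rib.
- pin_top (a point): Top centre of the index pin: plain steel, round head 18 mm across, 24 mm tall on the flat top, 148 mm from the pivot, in line with the middle of the wanted notch. The two notches are 34 degrees either side of the middle, each between two radial ribs (5 mm high, 70-100 mm from the pivot, crests 15 degrees apart). The other notch has only a flush dark plug there.
- winder_lever_grip (a point): Centre of the black ball (42 mm across, 156 mm above the bench) on the lever of the other, otherwise similar gear head. To be left where it is.

How it is judged:
By the outcome, as a careful person would: the job done as asked, in the order asked, and still so for the second after the job is handed in, with the robot touching nothing.
It also fails if it takes over 32 s, if anything falls off the work surface, if the arm or the gripper's body presses on something with over 40 N, if the wrist force passes 120 N, or if a joint passes its speed limit or range.

## Working session

There is one attempt and no reset: what is moved stays moved. The work goes in short steps, Python scripts to look and compute and a shell command to move; the robot and the scene stay as the last step left them, time stands still between calls to the robot, and variables do not carry over. Pictures are saved under pics/ and viewed, at most 10 in all, crops included, and the job is handed in when it is done.

```bash
mkdir -p pics
python3 - <<'E'
from workcell import arm, grab_frame
import cv2,numpy as np,pickle
s=arm.observe();print(s['time'],s['eef_pos'],s['tcp_rot'],s['grip_width'],s['contact_force'])
for n in("scene","top"):
    f=grab_frame(n);cv2.imwrite(f'pics/{n}0.png',f['img']);pickle.dump(f,open(f'pics/{n}0.pkl','wb'))
    V=np.array(f['view']);print(n,f['fx'],f['cx'],f['cy'],(-V[:3,:3].T@V[:3,3]).round(),V[:3,:3].round(2).tolist())
E
```

```text
0.0 [ 245.00348272 -601.60295662  252.45442458] [-3.08151689e+00 -6.03487424e-01  7.07472370e-04] 85.3594664851102 [-0.69042744  0.50957623 -0.50787114]
scene 556.5271897014023 315.04482444049836 236.17969064498206 [1320.  258.  812.] [[-0.32, 0.95, -0.02], [0.59, 0.18, -0.78], [-0.74, -0.27, -0.62]]
top 540.8709904174227 317.9396953249672 243.23086628937824 [401. -24. 886.] [[0.06, -1.0, -0.01], [-0.97, -0.05, -0.23], [0.23, 0.02, -0.97]]
```

View pics/scene0.png

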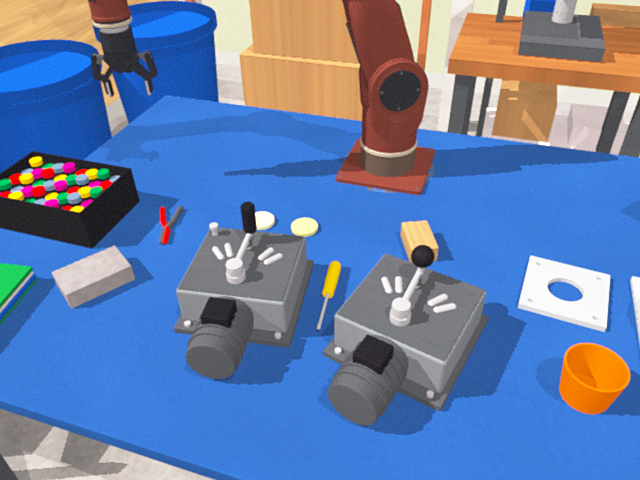

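View pics/top0.png

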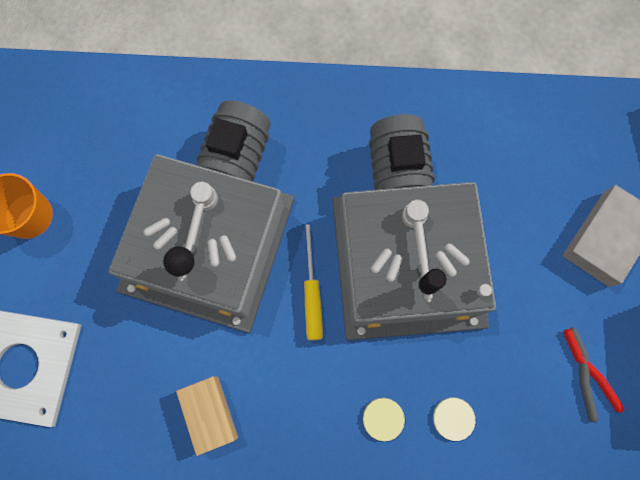

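The scene view shows the cylinder-grip lever at (248,217), its pivot at (235,268) and the pin at (213,229). In the top view the grip is at (433,281), the pivot cap at (416,212) and the pin head at (485,290). The ball lever is the other head, on the left of the top view. Next I measure these points.

```bash
cat > h.py <<'E'
import numpy as np
def ray(f,u,v):
    V=np.array(f['view']);R=V[:3,:3];c=-R.T@V[:3,3]
    return c,R.T@np.array([(u-f['cx'])/f['fx'],(v-f['cy'])/f['fy'],1])
def onz(f,u,v,z):
    c,d=ray(f,u,v);return c+d*(z-c[2])/d[2]
def dep(f,u,v):
    c,d=ray(f,u,v);return c+d*float(f['z_map'][int(round(v)),int(round(u))])
def tri(f,p,g,q):
    a,d=ray(f,*p);b,e=ray(g,*q)
    s=np.linalg.lstsq(np.c_[d,-e],b-a,rcond=None)[0];P=a+s[0]*d;Q=b+s[1]*e
    return (P+Q)/2,np.linalg.norm(P-Q)
E
python3 - <<'E'
from h import *;import pickle,cv2
t=pickle.load(open('pics/top0.pkl','rb'));s=pickle.load(open('pics/scene0.pkl','rb'))
def blobs(f,lo,hi,box,inv=False):
    x0,y0,x1,y1=box;g=cv2.cvtColor(f['img'],cv2.COLOR_BGR2GRAY)
    m=((g>=lo)&(g<=hi)).astype('uint8');k=np.zeros_like(m);k[y0:y1,x0:x1]=m[y0:y1,x0:x1]
    n,l,st,c=cv2.connectedComponentsWithStats(k)
    return [(c[i].round(1).tolist(),st[i].tolist()) for i in range(1,n) if st[i][4]>20]
print('pin top',blobs(t,165,255,(474,278,498,302)));print('pin scene',blobs(s,165,255,(205,220,221,237)))
print('grip top',blobs(t,0,45,(410,260,455,300)));print('grip sc',blobs(s,0,45,(238,198,260,238)))
print('cap top',blobs(t,165,255,(400,195,435,226)))
for u,v in((485,290),(416,210),(433,280),(434,277),(400,235),(450,220),(370,300)):print((u,v),dep(t,u,v).round(1))
pin=onz(t,485,290,124);print('pin',pin,tri(t,(485,290),s,(213.5,226)))
print('cap',onz(t,416,211,140),tri(t,(416,211),s,(235,264)))
E
```

```text
pin top [([485.5, 289.6], [480, 284, 12, 12, 112])]
pin scene [([213.1, 227.5], [209, 222, 9, 14, 86])]
grip top [([431.2, 281.8], [419, 269, 27, 25, 405])]
grip sc [([248.5, 218.4], [242, 202, 14, 31, 312])]
cap top [([417.7, 210.7], [406, 200, 23, 26, 369])]
(485, 290) [ 525.3 -249.1  123.6]
(416, 210) [ 634.6 -147.8  135.2]
(433, 280) [ 523.8 -162.2  190.4]
(434, 277) [ 527.9 -163.5  190.3]
(400, 235) [ 604.7 -130.1  101.9]
(450, 220) [ 633.3 -205.5   97.7]
(370, 300) [505.1 -88.9 100.2]
pin [ 525.2741795  -248.98668556  124.        ] (array([ 526.2581581 , -250.6971412 ,  117.46036215]), np.float64(0.4481458160847142))
cap [ 631.607293   -147.04132371  140.        ] (array([ 634.61271629, -148.75140014,  130.41789639]), np.float64(0.26180508586062295))
```

Run:
```python
import cv2,numpy as np
a=cv2.resize(cv2.imread('pics/top0.png')[190:310,380:500],None,fx=4,fy=4);b=cv2.resize(cv2.imread('pics/scene0.png')[190:310,190:270],None,fx=4,fy=4)
cv2.imwrite('pics/crop1.png',np.hstack([a,b]))
```

```text
(no output)
```

View pics/crop1.png

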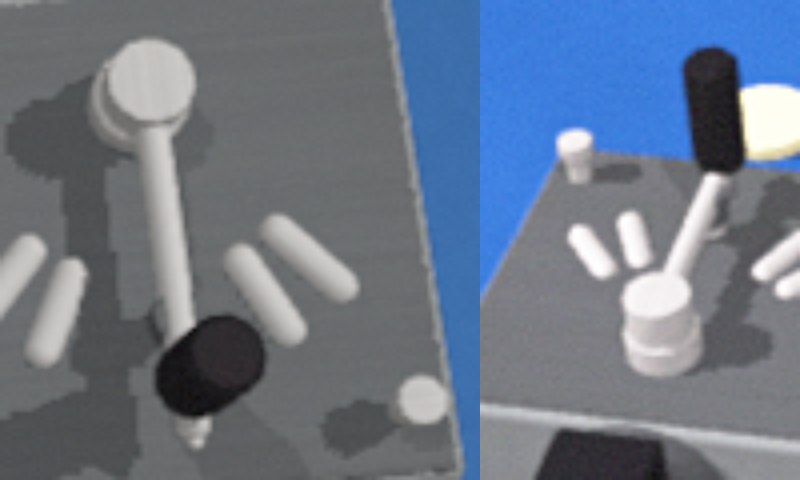

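The crop shows the cap's top centre at top-view (418,211), the grip's top-end centre at (437,278) and the pin head at (485.4,290). The lever sits to the left of the rib pair nearest the pin, out of gear.

Run:
```python
from h import *;import pickle
from workcell import arm
from scipy.spatial.transform import Rotation as Ro
t=pickle.load(open('pics/top0.pkl','rb'))
s=pickle.load(open('pics/scene0.pkl','rb'))
pin=onz(t,485.4,289.7,124);piv=onz(t,418,210.8,135.2);g=onz(t,437.5,278,191.5)
print('tri cap',tri(t,(418,210.8),s,(190+44.3,190+73)))
print('depth patch cap',np.median([dep(t,418+i,210+j)[2] for i in range(-4,5) for j in range(-4,5)]))
print(pin,piv,g)
a=lambda p:np.degrees(np.arctan2(*(p-piv)[1::-1]))%360
r=lambda p:np.linalg.norm((p-piv)[:2])
print('pin',a(pin),r(pin),'grip',a(g),r(g))
# ribs
for u,v in((441,254),(449.,262),(454,251),(462,258),(391.5,264.5),(383,258)):
    p=onz(t,u,v,104);print('rib',a(p),r(p))
# ball
b=onz(t,179,261,156);print('ball',b)
o=arm.observe();R=Ro.from_rotvec(o['tcp_rot']);print(o['eef_pos'],R.as_matrix().round(3).tolist())
n=a(pin);
for th in (a(g),n): print('target',piv[:2]+110*np.array([np.cos(np.radians(th)),np.sin(np.radians(th))]))
```

```text
tri cap (array([ 634.28855554, -150.76603527,  132.23674716]), np.float64(0.9320254789964708))
depth patch cap 135.45110585653674
[ 525.73481162 -249.55713236  124.        ] [ 633.54886688 -150.71334639  135.2       ] [ 526.56969658 -167.78531685  191.5       ]
pin 222.51455764827645 146.2667581363987 grip 189.06693427923824 108.3327976820981
rib 216.11822859697287 68.09845072439006
rib 218.03083432689382 84.30901949290067
rib 230.19684158643014 77.16721574426433
rib 230.13399341675859 92.54911828361872
rib 156.61175701342898 81.58006981842443
rib 145.5502824367569 79.81212269129091
ball [536.77628382 180.37249666 156.        ]
[ 245.03063429 -601.6323654   252.5021336 ] [[0.926, 0.377, -0.001], [0.377, -0.926, 0.001], [-0.0, -0.001, -1.0]]
target [ 524.92332609 -168.04804826]
target [ 552.4672443  -225.04887276]
```

```bash
python3 -m inch '[[0,0,0,3.5,-2.5,0,1],[0,0,0,7,-5,0,1],[0,0,0,10.5,-7.5,0,1],[0,0,0,14,-10,0,1],[0,0,0,17.5,-12.5,0,1]]'; python3 -m inch '[[0,0,0,3.5,-2.5,0,1],[0,0,0,7,-5,0,1],[0,0,0,10.5,-7.5,0,1],[0,0,0,14,-10,0,1],[0,0,0,17.5,-12.5,0,1]]'; python3 -m inch '[[0,0,-2,2.5,-1.6,0,1],[0,0,-4,5,-3.2,0,1],[0,0,-6,7,-4.4,0,1],[0,0,-8,7.4,-4.6,0,1],[0,0,-8,7.4,-4.6,0,1]]'
```

```text
time: 0.6
eef_pos: [360.6, -418.4, 253.0]
tcp_rot: [-3.083, -0.604, 0.0]
contact_force: [0.2, 0.0, -0.7]
grip_width: 85.6
grasp_force: 0.0
time: 1.1
eef_pos: [475.5, -236.8, 253.2]
tcp_rot: [-3.083, -0.604, 0.0]
contact_force: [1.7, -1.2, 0.3]
grip_width: 85.5
grasp_force: 0.0
time: 1.6
eef_pos: [526.4, -167.6, 253.0]
tcp_rot: [-3.032, -0.821, 0.001]
contact_force: [0.8, -0.9, -0.1]
grip_width: 85.9
grasp_force: 0.0
```

Run:
```python
from workcell import grab_frame
import cv2,numpy as np,pickle
a=grab_frame('wrist');b=grab_frame('top');pickle.dump((a,b),open('pics/1.pkl','wb'))
cv2.imwrite('pics/w1.png',np.hstack([cv2.resize(a['img'],(400,300)),cv2.resize(b['img'],(400,300))]))
```

```text
(no output)
```

View pics/w1.png

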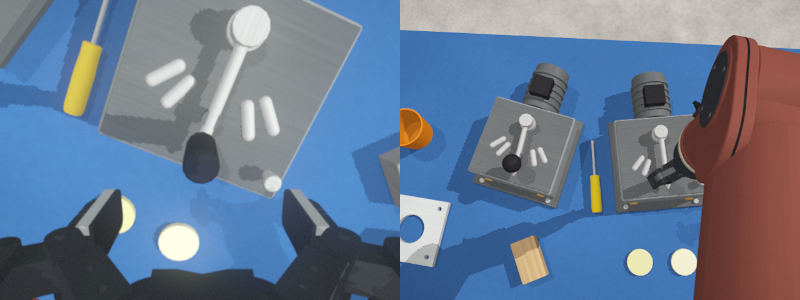

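The wrist view (left half, half scale) shows the grip at about (201,158), midway between the pads at x≈108 and 298, with the pin at (272,184). I check the grip's position in the wrist picture before going down.

Run:
```python
from h import *;import pickle,cv2
a,_=pickle.load(open('pics/1.pkl','rb'))
def proj(P):
    c=np.array(a['view'])@np.r_[P,1];return a['fx']*c[0]/c[2]+a['cx'],a['fy']*c[1]/c[2]+a['cy'],c[2]
print('expect grip',proj([526,-168,192]),'base',proj([526,-168,130]),'pin',proj([525.7,-249.6,124]),'pivot',proj([633.5,-150.7,135]))
g=cv2.cvtColor(a['img'],cv2.COLOR_BGR2GRAY);m=(g<60).astype('uint8');m[:200]=0;m[300:]=0;m[:,:260]=0;m[:,380:]=0
n,l,st,c=cv2.connectedComponentsWithStats(m);print(st[1:][st[1:,4]>100],c[1:][st[1:,4]>100])
z=a['z_map'];k=(l>0)&(z>0);
P=np.array([dep(a,u,v) for v,u in np.argwhere(k)]);T=P[P[:,2]>186];print('top pts',len(T),T.mean(0),T.min(0),T.max(0))
w=(g>165).astype('uint8');w[:270]=0;w[310:]=0;w[:,:415]=0;w[:,455:]=0
n,l,st,c=cv2.connectedComponentsWithStats(w)
i=1+st[1:,4].argmax();print(st[i],c[i],onz(a,*c[i],124))
```

```text
expect grip (np.float64(321.4883877903262), np.float64(273.03312112698256), np.float64(193.2191812734194)) base (np.float64(322.03365547992837), np.float64(234.63711465033518), np.float64(252.84344410767352)) pin (np.float64(434.3717414265524), np.float64(295.7252250941862), np.float64(269.9527462335479)) pivot (np.float64(399.03931157216374), np.float64(46.361504869912324), np.float64(220.18434365836657))
[[294 225  28  29 189]] [[304.13227513 239.14285714]]
top pts 220 [ 526.61319562 -157.99821169  189.9973331 ] [ 516.64178711 -169.46718328  186.0976221 ] [ 540.88729762 -153.33780824  192.96921191]
[423 279  32  31 644] [437.0931677  292.93944099] [ 528.12116052 -249.99709636  124.        ]
```

```bash
python3 -m inch '[[0,0,0,0,0,1.7,1],[0,0,0,0,0,3.4,1],[0,0,0,0,0,5.1,1],[0,0,0,0,0,6.8,1],[0,0,0,0,0,8.5,1]]' 20; python3 -m inch '[[0,0,0,0,0,0,0.4],[0,0,0,0,0,0,0],[0,0,0,0,0,0,-0.15],[0,0,0,0,0,0,-0.15],[0,0,0,0,0,0,-0.15]]' 20
python3 - <<'E'
from workcell import arm,grab_frame
import cv2,numpy as np
from scipy.spatial.transform import Rotation as Ro
o=arm.observe();print(o['eef_pos'],Ro.from_rotvec(o['tcp_rot']).as_matrix().round(3).tolist(),o['contact_force'])
a=grab_frame('wrist');b=grab_frame('scene')
cv2.imwrite('pics/w2.png',np.hstack([cv2.resize(a['img'],(400,300)),cv2.resize(b['img'][150:300,150:350],(400,300))]))
E
```

```text
time: 2.2
eef_pos: [525.4, -169.6, 167.7]
tcp_rot: [3.034, 0.812, -0.001]
contact_force: [0.7, -0.7, 0.3]
grip_width: 85.3
grasp_force: 0.0
time: 2.7
eef_pos: [526.5, -168.1, 169.0]
tcp_rot: [3.033, 0.817, 0.001]
contact_force: [-0.0, -0.8, -0.1]
grip_width: 35.9
grasp_force: 0.0
[ 526.48717058 -168.07967127  169.02709579] [[0.865, 0.502, 0.001], [0.502, -0.865, -0.0], [0.001, 0.001, -1.0]] [-0.02463667 -0.80440687 -0.11271393]
```

View pics/w2.png

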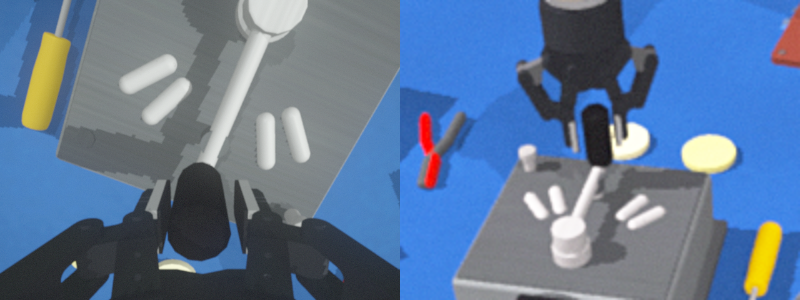

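The grip stands centred between the pads at (202,205) in the left half, with no contact. I now throw it round the arc, pushing with the trailing finger.

```bash
python3 -m inch '[[0,0,0,-0.36,1.0,0,-0.15],[0,0,0,-0.57,1.95,0,-0.15],[0,0,0,-0.68,2.6,0,-0.15],[0,0,0,-0.72,3.1,0,-0.15],[0,0,0,-0.75,3.6,0,-0.15]]'; python3 -m inch '[[0,0,0,0,0.3,0,-0.15],[0,0,0,0,0.6,0,-0.15],[0,0,0,0,0.9,0,-0.15],[0,0,0,0.05,1.2,0,-0.15],[0,0,0,0.05,1.2,0,-0.15]]'
```

```text
time: 3.3
eef_pos: [537.9, -203.3, 168.2]
tcp_rot: [-3.033, -0.817, 0.0]
contact_force: [-1.7, 0.6, -0.8]
grip_width: 36.5
grasp_force: 0.5
time: 3.8
eef_pos: [543.7, -212.2, 168.0]
tcp_rot: [-3.032, -0.818, 0.002]
contact_force: [-1.1, 0.6, -0.4]
grip_width: 36.3
grasp_force: 0.7
```

```bash
python3 -m inch '[[0,0,0,0.05,0.3,0,-0.15],[0,0,0,0.08,0.6,0,-0.15],[0,0,0,0.12,0.9,0,-0.15],[0,0,0,0.17,1.2,0,-0.15],[0,0,0,0.2,1.4,0,-0.15]]'
python3 - <<'E'
from workcell import arm,grab_frame
import cv2,numpy as np
o=arm.observe();print(o['eef_pos'],o['contact_force'])
a=grab_frame('wrist');b=grab_frame('scene')
cv2.imwrite('pics/w3.png',np.hstack([cv2.resize(a['img'],(400,300)),cv2.resize(b['img'][150:300,150:350],(400,300))]))
E
```

```text
time: 4.3
eef_pos: [553.6, -224.4, 168.4]
tcp_rot: [3.033, 0.817, 0.001]
contact_force: [-0.9, 0.7, -0.7]
grip_width: 36.3
grasp_force: 0.4
[ 553.57644838 -224.35076372  168.43850867] [-0.90757783  0.67276776 -0.7490146 ]
```

View pics/w3.png

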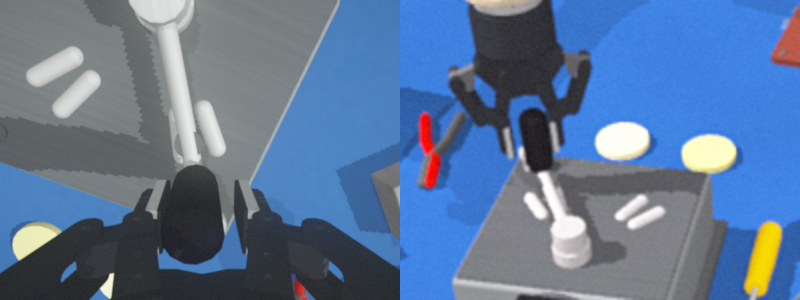

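The lever arm runs from about (163,25) to (187,160) in the left half, now over the near rib. The grip leans on the left (trailing) pad. I measure its angle.

```bash
cat > ang.py <<'E'
from h import *;import cv2
from workcell import grab_frame
# lever angle from depth: points at arm-top height, in the annulus 30..90 mm from the pivot
def lever(f,piv=np.array([634.6,-150.1])):
    z=f['z_map'];v,u=np.nonzero(z>0);V=np.array(f['view']);d=z[v,u]
    P=(np.c_[(u-f['cx'])/f['fx']*d,(v-f['cy'])/f['fy']*d,d]-V[:3,3])@V[:3,:3]
    q=P[:,:2]-piv;r=np.hypot(*q.T);k=(abs(P[:,2]-127)<6)&(r>30)&(r<88)
    a=np.degrees(np.arctan2(q[k,1],q[k,0]))%360;k2=abs(a-206)<50;q=q[k][k2]
    if len(q)<20: return len(q),None
    l=cv2.fitLine(q.astype('float32'),cv2.DIST_HUBER,0,.01,.01).ravel()
    d=l[:2]*(-1 if l[0]>0 else 1)
    off=float(l[2]*d[1]-l[3]*d[0])
    return len(q),np.degrees(np.arctan2(d[1],d[0]))%360,np.median(a[k2]),off
E
python3 - <<'E'
from ang import *
import pickle
print('wrist',lever(grab_frame('wrist')),'scene',lever(grab_frame('scene')))
print('start top',lever(pickle.load(open('pics/top0.pkl','rb'))),'start scene',lever(pickle.load(open('pics/scene0.pkl','rb'))))
E
```

```text
wrist (5344, np.float32(220.3085), np.float64(222.47010088075427), -2.1971378326416016) scene (131, np.float32(219.84415), np.float64(222.43269921846638), -2.829683303833008)
start top (362, np.float32(189.31343), np.float64(186.73007883248852), 2.782780647277832) start scene (137, np.float32(189.0481), np.float64(185.5545476926327), 3.1906604766845703)
```

```bash
python3 -m inch '[[0,0,0,0,0,0,0.2],[0,0,0,0,0,0,0.6],[0,0,0,0,0,0,1],[0,0,0,0,0,0,1],[0,0,0,0,0,0,1]]'; python3 -m inch '[[0,0,0,0,0,-2,1],[0,0,0,0,0,-4,1],[0,0,0,0,0,-6,1],[0,0,0,0,0,-8,1],[0,0,0,0,0,-9,1]]'
python3 - <<'E'
from ang import *
w=grab_frame('wrist');s=grab_frame('scene')
print('wrist',lever(w),'scene',lever(s))
cv2.imwrite('pics/w4.png',np.hstack([cv2.resize(w['img'],(400,300)),cv2.resize(s['img'][150:300,150:350],(400,300))]))
E
```

```text
time: 5.0
eef_pos: [553.0, -224.0, 168.3]
tcp_rot: [-3.033, -0.817, -0.0]
contact_force: [-0.0, -0.4, 0.3]
grip_width: 85.6
grasp_force: 0.0
time: 5.5
eef_pos: [553.6, -224.2, 260.2]
tcp_rot: [3.032, 0.817, 0.003]
contact_force: [0.6, -0.4, -0.1]
grip_width: 85.4
grasp_force: 0.0
wrist (2259, np.float32(220.46481), np.float64(222.30474975364788), -1.8202476501464844) scene (133, np.float32(221.70323), np.float64(222.9509633555845), -1.1696548461914062)
```

View pics/w4.png

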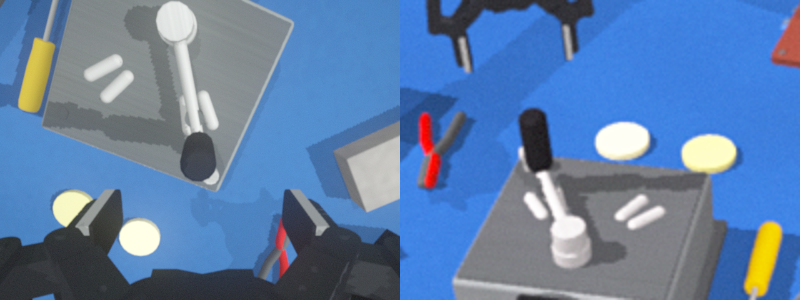

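In the left half the arm runs from the cap at (175,22) to the grip at (198,160), with a rib partly visible on each side at (185,115) and (207,110). The scene half shows no finger near it. I move clear so the top camera can see it.

```bash
python3 -m inch '[[0,0,0,-2,0.8,-1,1],[0,0,0,-6,2.4,-2,1],[0,0,0,-10,4,-2,1],[0,0,0,-14,5.6,-2,1],[0,0,0,-18,7.2,-2,1]]'; python3 -m inch '[[0,0,0,-4,1.6,0,1],[0,0,0,-8,3.2,0,1],[0,0,0,-12,4.8,0,1],[0,0,0,-16,6.4,0,1],[0,0,0,-18,7,0,1]]'
python3 - <<'E'
from ang import *
import pickle
t=grab_frame('top');s=grab_frame('scene');pickle.dump((t,s),open('pics/5.pkl','wb'))
print('top',lever(t),'scene',lever(s))
t0=pickle.load(open('pics/top0.pkl','rb'))
d=cv2.absdiff(t['img'],t0['img'])[100:330,100:300];print('other head diff',(d.max(2)>40).sum())
cv2.imwrite('pics/w5.png',np.hstack([cv2.resize(t['img'][190:310,380:500],None,fx=4,fy=4),cv2.resize(s['img'][190:310,190:270],None,fx=4,fy=4)]))
E
```

```text
time: 6.1
eef_pos: [432.0, -377.7, 277.1]
tcp_rot: [-3.032, -0.817, 0.001]
contact_force: [0.3, 0.5, 0.2]
grip_width: 84.9
grasp_force: 0.0
time: 6.6
eef_pos: [309.0, -530.6, 276.5]
tcp_rot: [-3.034, -0.81, 0.004]
contact_force: [0.3, -0.0, -0.1]
grip_width: 85.7
grasp_force: 0.0
top (371, np.float32(220.28027), np.float64(218.56874947893778), 1.8721179962158203) scene (130, np.float32(221.06444), np.float64(222.55208368361133), -1.6094951629638672)
other head diff 0
```

View pics/w5.png

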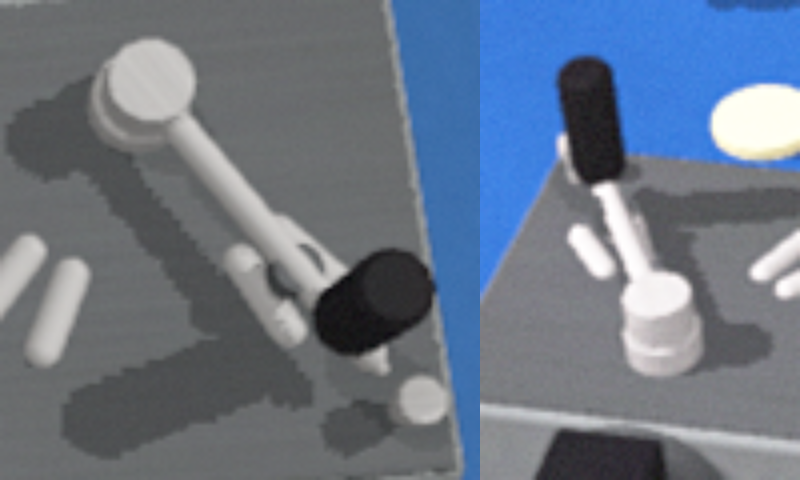

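The top crop shows the arm between the ribs, with its tip at (380,368), next to the pin head at (420,400). The grip's end centre is at (398,284). I check the bearing of each point.

Run:
```python
from ang import *
import pickle
t,s=pickle.load(open('pics/5.pkl','rb'))
A=lambda p,q:(np.degrees(np.arctan2(*(p-q)[1::-1]))%360,np.linalg.norm((p-q)[:2]))
C=lambda x,y:(380+x/4-.4,190+y/4-.4)
S=lambda x,y:(190+(x-480)/4-.4,190+y/4-.4)
piv=onz(t,*C(152,83),135.2)
for n,c,z in(('grip',(398,284),191.5),('tip',(383,370),124),('pin',(421,400),124)):
    p=onz(t,*C(*c),z);print(n,p,A(p,piv),A(p,np.array([634.6,-150.1,0])))
# arm edges in top image: bright pixels across the arm at two stations, centre line at z=124
g=cv2.cvtColor(t['img'],cv2.COLOR_BGR2GRAY)
for row in range(222,244,3):
    x=np.nonzero(g[row,418:462]>135)[0]+418;p=onz(t,x.mean(),row,124);print(row,x.min(),x.max(),p[:2].round(1),A(p,piv))
pivs=onz(s,*S(658,292),135.2);gs=onz(s,*S(586,70),192);print('scene',pivs,gs,A(gs,pivs))
```

```text
grip [ 552.66218225 -221.86657635  191.5       ] (np.float64(221.3441539655652), np.float64(108.60145840630084)) (np.float64(221.21402636946124), np.float64(108.92312637109231))
tip [ 535.83698694 -235.46919519  124.        ] (np.float64(220.9472145196835), np.float64(130.22181153476208)) (np.float64(220.83961962261984), np.float64(130.54513486482546))
pin [ 525.83412813 -248.78256798  124.        ] (np.float64(222.3158780904929), np.float64(146.5440141120323)) (np.float64(222.21725348262396), np.float64(146.86137717926223))
222 422 430 [ 620.6 -164.5] (np.float64(226.62478088764084), np.float64(19.78238857636108))
225 424 433 [ 616.3 -168.2] (np.float64(225.2268920855844), np.float64(25.44742007842735))
228 427 435 [ 611.9 -171.9] (np.float64(224.34034049961107), np.float64(31.106866712780157))
231 429 438 [ 607.6 -175.5] (np.float64(223.7282112826161), np.float64(36.756304106361554))
234 431 440 [ 603.3 -178.5] (np.float64(222.52249437852305), np.float64(41.93044050850174))
237 434 443 [ 599.  -182.8] (np.float64(222.93828191620216), np.float64(48.01804502458498))
240 437 445 [ 594.8 -186.5] (np.float64(222.66866907631126), np.float64(53.62873638672628))
243 439 449 [ 590.5 -190.8] (np.float64(222.98728212741426), np.float64(59.68499445070638))
scene [ 636.33617753 -149.3294628   135.2       ] [ 555.57118025 -218.65382979  192.        ] (np.float64(220.64103234431462), np.float64(106.4370830332272))
```

```bash
python3 -c "
from workcell import arm
print(arm.close_job())"
```

```text
the job is handed in; nothing more can be done
None
```

The grip lever is now between the two ribs at the pin's notch, pointing at the pin to within about 1.5° by camera; I let go, drew the arm clear and handed in at about 7 s, with the ball-knob lever unmoved.

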